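# Open the optical head's shutter on its white reference plate and hold it

### The arm

A 6-joint arm with a two-finger parallel gripper is mounted at the origin on a cart in front of the work surface, level with it; the furniture and walls round the work are solid. World frame = base frame: x ahead of the robot, y to its left, z up, the work surface at z = 0. Lengths are in m, angles in rad, forces in N, time in s.
With the tool pointing down it reaches from about 0.425 to 0.95 m from the base axis. Payload 3.5 kg.
Tool frame: the origin (TCP) lies on the centre line of the jaws, within the pads' length; the fingertips stand 22 mm ahead of it and the grasp point (between the pads) lies 3 mm ahead of it (robot.nose_length is the z of the fingertips in the tool frame, in m); z points along the fingers, y is the direction in which the jaws open and shut (so a half turn about z gives the same grasp; the last joint's range is limited). The gripper opens to 85 mm and grips with 20 to 120 N. Pads are 22 mm wide; open, the fingers measure 114 mm over their backs; the gripper's body (76 mm by 85 mm) begins 54 mm behind the grasp point. The pads swing forward as they close: fully open they stand 13 mm farther back than shut.
Start: joints at [1, 0.286, 1.577, -0, 1.279, -0.15], TCP at [0.276, 0.616, 0.253] pointing down, gripper open.
Joint ranges: [-2.77, 2.77], [-0.9, 2.22], [0.21, 2.48], [-1.53, 4.67], [0.24, 2.81], [-2.84, 2.84]. Speed limits (rad/s): [2.79, 2.79, 3.14, 3.14, 3.14, 3.14].

### API

Orientations are given as a rotation vector (axis times angle).
In Python, from station import robot gives the robot as it stands.
- The arm moves only by the tool play_rows, never from a script. Its arguments are lists of equal length, an entry for each row: "travel": the shift along the tool's x, y, z in m, a list of three; "delta_rot": the turn, a rotation vector about the tool's x, y, z in degrees, a list of three; "claw": the finger opening in m, from 0 to 0.0854. In form: {"travel": [[dx, dy, dz], ...], "delta_rot": [[ax, ay, az], ...], "claw": [claw, ...]}. A call has 1 to 12 rows; each row is the pose to reach, as a shift and turn from the pose commanded when the call began, along the tool's axes at that moment; what a row does not reach only later rows make up. A row lasts 1/12 s, in which the tool goes at most 41.7 mm and 7.16 degrees, less where a joint would pass 70% of its speed; a pose out of reach is approached as far as the arm can. A call with a gripper value outside its range is refused whole. The fingers move at their own pace and stop on an object; "squeeze" is the grip in N (left out, the last holds). Time passes only in rows, so rows that repeat a pose let the fingers close. It gives the time, the measured TCP pose, the force and the opening at its end, in the units of the state.
- robot.get_obs(): the state, without advancing time (a new reading comes with each control period).
- robot.camera(name): name is "scene" or "side" or "wrist"; returns a dict with "pixels" (384x512x3 uint8, red, green, blue), "depth" (384x512 float32, m along the optical axis (not along the pixel's ray), 0 where there is no reading), "intrinsics" (3x3 intrinsics, pixels), "R" (3x3) and "t" (3): a world point X has camera coordinates R X + t. Camera axes: x right, y down, z forward; pixel columns grow to the right and rows downward; lengths in m; the calibration is good to about 2 mm. A picture is of the moment at which its call begins.
- robot.finish_job(): hands the job in, once; it reports no verdict.
The state is a dict: "clock": time; "q": joint angles; "qd": joint speeds; "joint_efforts": joint torques, N m; "eef_pos": TCP position; "ee_rot": TCP orientation; "contact_force": force on the tool from outside, world axes, zero at the start; "torque": the same for the moment, N m; "grip_width": finger opening in m.
Only numpy, scipy, OpenCV 4.12 (cv2) and the standard library are available. Lean on these libraries where they do the work, as an engineer would, in place of code of your own. Each camera call takes 0.05 s, during which the arm holds its last target.

### The job

Take the white reference plate out of the rack and hang it by its hole on the peg on the front of the blue optical head, and let go of it while the shutter is still shut. Then pull the shutter's upright black handle out towards you against its spring until its pointer stands level with the red mark on the scale, and keep holding it there: finish with the handle still in the gripper. Leave the grey plate in its slot, do not push the red mark along, and leave the white vial and the filter cassette where they are.

Things in the scene. Friction and masses are not known exactly. Their poses are not given: they have to be found in the camera images.
- station: Blue optical head, a fixed box 70 (x) x 155 (y) mm, top 119 mm high, on an aluminium base 12 mm thick. Origin on the worktop under the head; x points from front to back, y left seen from the front; turned by up to 0.2 rad. Front face at x = -35 mm: on the left a round window and above it the peg (y = 35 mm); on the right (y = -50 mm) the shutter rod comes out forward, towards -x.
- peg_mid (a point): Middle of the steel peg's axis, 108.5 mm above the worktop, 25 mm before the head's front face; axes are the station's. The peg is a round bar 8 mm thick and 50 mm long that sticks out of the face along station -x and rises 7 mm from root to tip. A plate hung on it has its hole's centre about 6 mm under the peg's axis, its width along station y, and stays anywhere along the peg.
- white_plate: White reference plate (the one to hang), 110 g or so, 8 mm thick (its y), standing upright: lower square 60 wide (x) x 62 mm high, above it a centred tab 36 mm wide (x) from z = 62 to z = 110 mm. Origin in the middle of its underside, z up. Both faces are alike. It stands in the rack with its underside 8 mm above the worktop.
- white_plate_center (a point): Centre of the white plate, 55 mm above its underside. A good grasp is across the 36 mm width of the tab, fingers coming from above, pads about 37 mm above this point; the two faces stay free for the peg.
- white_plate_eye (a point): Centre of the white plate's round hole, 20 mm in diameter, passing through the 8 mm thickness (along its y), 78 mm above the underside.
- grey_plate_center (a point): Centre of the dark grey plate, same shape and size as the white one, in the rack's other slot (they may be swapped). To be left alone.
- rack: Grey plastic rack fixed on the worktop near its front edge, 80 (x) x 135 (y) mm, base 8 mm thick, origin in the middle of its underside; turned by up to 0.15 rad. Two slots along its x, at y = -35 and +35 mm, 10.4 mm wide between walls whose tops are 32 mm above the worktop; plate and rack axes agree. A plate is lifted straight up, 24 mm, out of its slot.
- shutter (a joint): How far the shutter is pulled out, m: 0 shut, end stop at 0.058. A spring draws it shut: about 2.3 N when shut plus 0.9 N for every 10 mm (about 5.5 N in the middle of the marks). It shuts when let go.
- shutter_handle (a point): Grip point on the shutter's handle, a black upright block 12 mm thick (station x) x 28 mm wide (y), its top 130 mm above the worktop, this point 22 mm lower. It moves along station -x, towards the robot; shut, 48 mm lie between it and the head's front face, so open the fingers only as far as needed. The flat rod behind it tops at 60 mm. Pinch it from above along (12 mm) or across (28 mm) the pull.
- shutter_pointer (a point): End of the short black pointer at the foot of the handle, in line with the handle's middle, reaching left over the white scale beside the rod; it moves with the shutter. Axes are the station's.
- mark (a point): Red mark on the scale, on the pointer's track: a small red clip 4 mm wide, its middle at this point, top 52 mm above the worktop. It lies 25 to 48 mm from the shut pointer towards station -x, and the shutter must come out by just that. Axes are the station's. It must not be pushed along.
- vial_center (a point): Half-way up the white vial with blue cap (24 mm thick, 62 mm high) that stands left of the head; a bystander.
- cassette_center (a point): Half-way up the white round filter cassette with a red stripe (54 mm wide, 27 mm high) that lies left of the head; a bystander.

How it is judged:
By the outcome, as a careful person would: the job done as asked, in the order asked, and still so for the second after the job is handed in, while the arm keeps its last pose, push and grip.
It also fails if it takes over 51 s, if anything falls off the work surface, if the arm or the gripper's body presses on something with over 40 N, if the wrist force passes 120 N, or if a joint passes its speed limit or range.

## Working session

There is one attempt and no reset: what is moved stays moved. The work goes in short steps, Python scripts to look and compute and a tool call to move; the robot and the scene stay as the last step left them, time stands still between calls to the robot, and variables do not carry over. Pictures are saved under pics/ and viewed, and the job is handed in when it is done.

Besides the shell and the picture viewer there is one more tool, called as name(argument=value, ...) on one line, values as JSON. play_rows: Moves the arm, as the interface text tells. Its arguments: {"type":"object","properties":{"travel":{"type":"array","items":{"type":"array","items":{"type":"number"}}},"delta_rot":{"type":"array","items":{"type":"array","items":{"type":"number"}}},"claw":{"type":"array","items":{"type":"number"}},"squeeze":{"type":"number"}},"required":["travel","delta_rot","claw"]}

```bash
ls; mkdir -p pics; cat > h.py <<'E'
import numpy as np, cv2
from scipy.spatial.transform import Rotation as Ro
from station import robot
def snap(n,f):
    c=robot.camera(n); cv2.imwrite('pics/'+f,c['pixels'][:,:,::-1]); np.savez('pics/'+f[:-4]+'.npz',**c); return c
def load(f): return dict(np.load('pics/'+f+'.npz'))
def ray(c,u,v):
    K,R,t=c['intrinsics'],c['R'],c['t']
    d=R.T@np.linalg.inv(K)@np.array([u,v,1.]); return -R.T@t,d
def onz(c,u,v,z):
    o,d=ray(c,u,v); return o+d*(z-o[2])/d[2]
def dep(c,u,v):
    o,d=ray(c,u,v); return o+d*c['depth'][int(v),int(u)]
def proj(c,X):
    p=c['intrinsics']@(c['R']@np.array(X)+c['t']); return p[:2]/p[2]
def cloud(c):
    h,w=c['depth'].shape; u,v=np.meshgrid(np.arange(w),np.arange(h))
    P=np.stack([u,v,np.ones_like(u)],-1)@np.linalg.inv(c['intrinsics']).T*c['depth'][...,None]
    return (P-c['t'])@c['R']
def tri(c1,p1,c2,p2):
    A=[];b=[]
    M=np.zeros((3,3));y=np.zeros(3)
    for c,p in((c1,p1),(c2,p2)):
        o,d=ray(c,*p);d=d/np.linalg.norm(d);Q=np.eye(3)-np.outer(d,d);M+=Q;y+=Q@o
    return np.linalg.solve(M,y)
E
python3 - <<'E'
from h import *
for n in('scene','side','wrist'):
    c=snap(n,n+'0.png'); print(n,(-c['R'].T@c['t']).round(3),c['R'].round(2).tolist(),c['intrinsics'][0,0])
print(robot.get_obs())
E
```

```text
pics
scene [ 0.115 -0.023  0.763] [[0.65, -0.76, 0.01], [-0.6, -0.52, -0.61], [0.47, 0.39, -0.79]] 360.1134756878077
side [ 0.354 -0.431  0.499] [[0.97, -0.25, -0.02], [-0.13, -0.44, -0.89], [0.22, 0.86, -0.46]] 452.70201796974794
wrist [0.214 0.644 0.373] [[0.41, 0.91, -0.0], [0.88, -0.39, 0.27], [0.24, -0.11, -0.96]] 331.4564943354215
{'clock': 0.15, 'q': array([ 1.00000173e+00,  2.86995922e-01,  1.57783336e+00,  1.03101834e-05,
        1.27864108e+00, -1.49998193e-01]), 'qd': array([-6.69016999e-04, -4.64760149e-04, -4.62355783e-03, -7.92795950e-04,
        4.61574857e-05,  9.51551066e-05]), 'joint_efforts': array([ 5.25651139e-04, -4.06601107e+01, -2.93141896e+01, -1.74546517e-04,
        3.98433374e-03, -1.09995895e-05]), 'eef_pos': array([0.27543859, 0.61572379, 0.25224639]), 'ee_rot': array([-6.55983636e-01, -3.07165496e+00,  2.75396838e-03]), 'contact_force': array([0.40222046, 0.02151986, 0.8158647 ]), 'torque': array([-0.02965768,  0.0046517 , -0.0202854 ]), 'grip_width': 0.08530067970613034}
```

View pics/scene0.png

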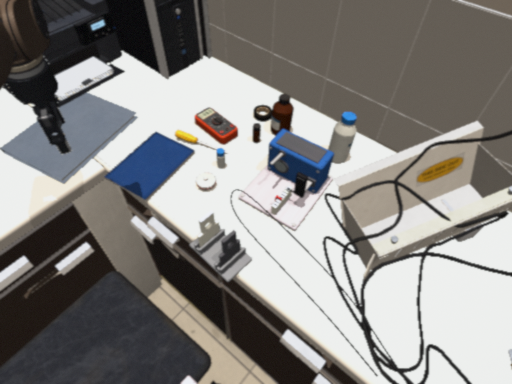

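View pics/side0.png

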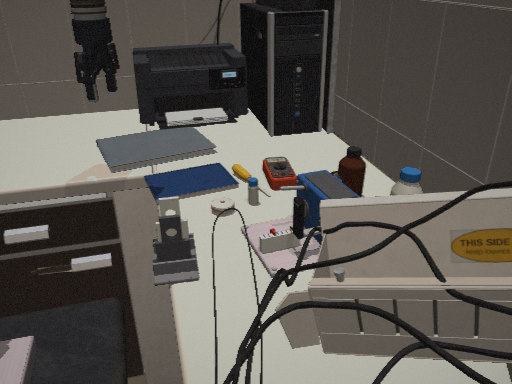

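View pics/wrist0.png

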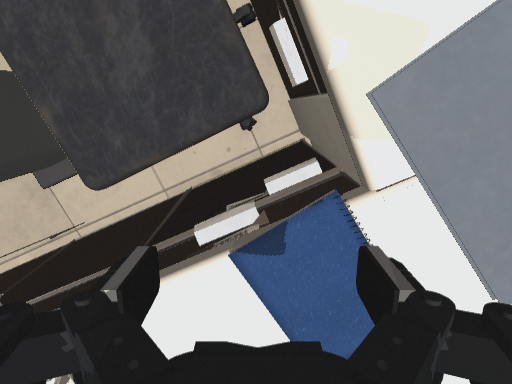

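The scene view shows the rack at about (220,248), with the white plate at (207,228) and the grey plate at (231,245). The head is at (300,160), the handle at (302,185) and the red mark at (277,200). In the side view the white plate is at (172,210) behind the grey one. I'll zoom in next.

```bash
python3 - <<'E'
from h import *
s=load('scene0'); d=load('side0')
a=cv2.resize(s['pixels'][125:285,180:340],None,fx=5,fy=5,interpolation=cv2.INTER_CUBIC)[:,:,::-1]
cv2.imwrite('pics/z1.png',cv2.resize(a,(600,600)))
a=cv2.resize(d['pixels'][165:285,140:340],None,fx=4,fy=4,interpolation=cv2.INTER_CUBIC)[:,:,::-1]
cv2.imwrite('pics/z2.png',a)
for n,c,pts in(('s',s,[(207,228),(230,243),(302,180),(277,200),(300,150),(283,163)]),('d',d,[(168,205),(173,230),(300,204),(273,232),(330,180),(292,187)])):
    for p in pts: print(n,p,dep(c,*p).round(3))
E
```

```text
s (207, 228) [0.377 0.324 0.075]
s (230, 243) [0.381 0.259 0.078]
s (302, 180) [0.595 0.227 0.12 ]
s (277, 200) [0.557 0.265 0.047]
s (300, 150) [0.672 0.288 0.118]
s (283, 163) [0.643 0.315 0.075]
d (168, 205) [0.378 0.325 0.105]
d (173, 230) [0.382 0.324 0.051]
d (300, 204) [0.598 0.22  0.128]
d (273, 232) [0.563 0.263 0.052]
d (330, 180) [0.693 0.311 0.121]
d (292, 187) [0.617 0.317 0.113]
```

View pics/z1.png

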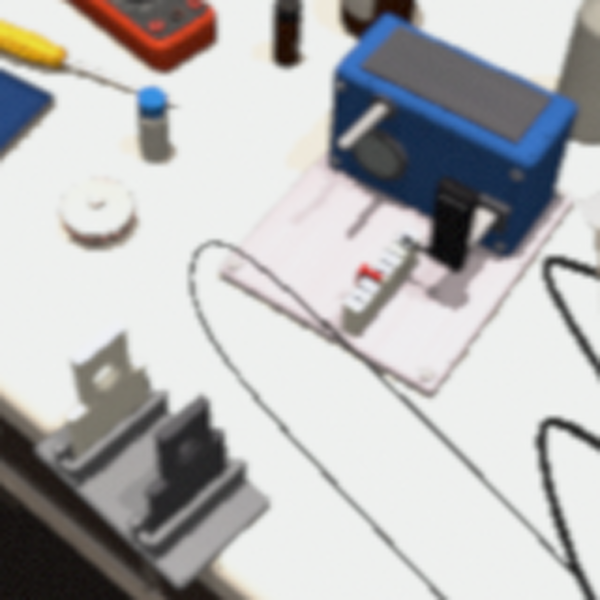

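View pics/z2.png

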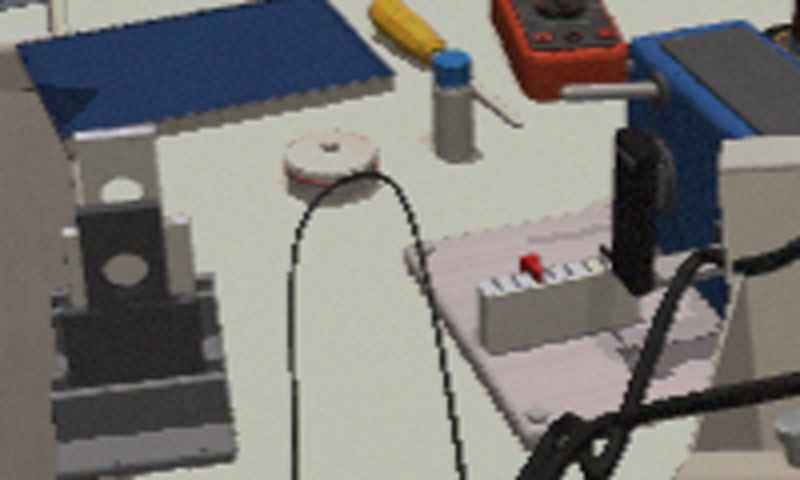

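```bash
python3 - <<'E'
from h import *
for f in('scene0','side0'):
    c=load(f); P=cloud(c).reshape(-1,3)
    m=(abs(P[:,2]-.119)<.005)&(P[:,0]>.6)&(P[:,0]<.78)&(P[:,1]>.15)&(P[:,1]<.42)
    q=P[m]; r=cv2.minAreaRect((q[:,:2]*1000).astype(np.float32)); print(f,'head top',m.sum(),r,q[:,2].mean())
    m=(abs(P[:,0]-.38)<.08)&(P[:,1]>.2)&(P[:,1]<.40)&(P[:,2]>.045)&(P[:,2]<.13)
    for lo,hi in((.29,.35),(.22,.285)):
        q=P[m&(P[:,1]>lo)&(P[:,1]<hi)]
        qt=q[q[:,2]>.08]
        if len(qt)>5:
            fit=np.polyfit(q[:,0],q[:,1],1); print(' plate',len(q),qt[:,0].min(),qt[:,0].max(),np.median(q[:,1]),fit,q[:,2].max(), q[:,0].min(),q[:,0].max())
    m=(abs(P[:,2]-.030)<.004)&(P[:,0]>.3)&(P[:,0]<.46)&(P[:,1]>.15)&(P[:,1]<.42)
    r=cv2.minAreaRect((P[m,:2]*1000).astype(np.float32)); print(' rackwalls',m.sum(),r)
# precise: head top corners by blue contour in scene
E
```

```text
scene0 head top 1123 ((660.98486328125, 260.2011413574219), (220.36964416503906, 119.20433807373047), 89.92965698242188) 0.11783195879192095
 plate 412 0.3602991632711991 0.3973648068564382 0.32343111463556173 [-0.17647468  0.39055797] 0.12046433366406774 0.3490041478137406 0.4599669053889054
 plate 371 0.35641676503285386 0.39256782542992313 0.25374553074492767 [-0.05219712  0.27410962] 0.12053809087634462 0.34470864290967307 0.44760112983610123
 rackwalls 328 ((383.62005615234375, 244.29812622070312), (92.47632598876953, 197.41119384765625), 8.529000282287598)
side0 head top 1040 ((659.58642578125, 261.2847595214844), (122.62981414794922, 213.38893127441406), 3.2954323291778564) 0.11893789902001584
 plate 513 0.36251239823954834 0.39889272200209447 0.322762263116471 [-0.15371989  0.38148689] 0.12074715309352577 0.3509774941818633 0.45959946174994926
 plate 936 0.3581227778756731 0.3940079181490399 0.25309894393835813 [-0.04945522  0.27194986] 0.12065442926974786 0.346401702125494 0.4521073115510411
 rackwalls 389 ((385.6642761230469, 244.3981170654297), (93.76513671875, 199.06851196289062), 8.49246883392334)
```

```bash
python3 - <<'E'
from h import *
o=robot.get_obs(); R=Ro.from_rotvec(o['ee_rot']).as_matrix(); print(R.round(3))
for f in('scene0','side0'):
    c=load(f); P=cloud(c); im=c['pixels'].astype(int)
    blue=(im[...,2]>im[...,0]+40)&(im[...,2]>60)
    m=(abs(P[...,2]-.119)<.004)&(P[...,0]>.6)&(P[...,0]<.76)&(P[...,1]>.17)&(P[...,1]<.39)
    m=cv2.morphologyEx(m.astype(np.uint8),cv2.MORPH_OPEN,np.ones((3,3)))
    n,l,st,ce=cv2.connectedComponentsWithStats(m)
    for k in range(1,n):
        if st[k,4]>60:
            q=P[l==k]; print(f,st[k],cv2.minAreaRect((q[:,:2]*1000).astype(np.float32)),q[:,2].mean())
    # front face: blue pixels, z 0.03..0.11
    m=blue&(P[...,2]>.03)&(P[...,2]<.108)&(P[...,0]>.58)&(P[...,0]<.72)&(P[...,1]>.17)&(P[...,1]<.39)
    q=P[m]; fit=np.polyfit(q[:,1],q[:,0],1)
    for _ in range(4):
        r=q[:,0]-np.polyval(fit,q[:,1]); g=abs(r)<.005; fit=np.polyfit(q[g,1],q[g,0],1)
    print('front x=a y+b',fit,g.sum(),len(q),q[g][:,1].min(),q[g][:,1].max())
    # red mark
    red=(im[...,0]>120)&(im[...,1]<70)&(P[...,0]>.5)&(P[...,0]<.62)&(P[...,1]>.22)&(P[...,1]<.3)
    v,u=np.nonzero(red); print('red',len(u),u.mean(),v.mean(),P[red].mean(0).round(4))
    # handle top
    m=(P[...,2]>.124)&(P[...,2]<.135)&(P[...,0]>.56)&(P[...,0]<.64)&(P[...,1]>.18)&(P[...,1]<.27)
    q=P[m]; print('handle top',m.sum(),cv2.minAreaRect((q[:,:2]*1000).astype(np.float32)),q.mean(0))
E
```

```text
[[-0.913  0.408 -0.001]
 [ 0.408  0.913 -0.002]
 [ 0.    -0.002 -1.   ]]
scene0 [275 131  53  32 835] ((682.33642578125, 297.8253173828125), (63.51860046386719, 136.30026245117188), 5.23472261428833) 0.11859366479986103
front x=a y+b [-0.10619554  0.67961538] 559 672 0.2140834153784612 0.3583903090746933
red 2 278.0 197.5 [0.5629 0.2669 0.05  ]
handle top 57 ((598.5405883789062, 232.40370178222656), (12.32284927368164, 25.453807830810547), 0.06692467629909515) [0.59775548 0.23224633 0.12839563]
side0 [300 170  59  29 946] ((683.7496948242188, 300.7535095214844), (67.27850341796875, 136.45687866210938), 6.074195861816406) 0.11921805351597244Traceback (most recent call last):
  File "<stdin>", line 14, in <module>
    raise TypeError("expected non-empty vector for x")
TypeError: expected non-empty vector for x
```

play_rows(travel=[[-0.214,-0.225,-0.01],[-0.214,-0.225,-0.01],[-0.214,-0.225,-0.01],[-0.214,-0.225,-0.01],[-0.214,-0.225,-0.01],[-0.214,-0.225,-0.01],[-0.214,-0.225,-0.01],[-0.214,-0.225,-0.01],[-0.214,-0.225,-0.01],[-0.214,-0.225,-0.01],[-0.214,-0.225,-0.01],[-0.214,-0.225,-0.01]], delta_rot=[[0,0,6.3],[0,0,12.7],[0,0,19],[0,0,25.3],[0,0,31.6],[0,0,38],[0,0,44.3],[0,0,50.6],[0,0,57],[0,0,63.3],[0,0,69.6],[0,0,69.6]], claw=[0.06,0.06,0.06,0.06,0.06,0.06,0.06,0.06,0.06,0.06,0.06,0.06])

```text
clock: 1.15
eef_pos: [0.3791, 0.3229, 0.2631]
ee_rot: [-2.295, -2.145, 0.001]
contact_force: [-0.1, 0.2, -0.4]
grip_width: 0.0595
```

```bash
python3 - <<'E'
from h import *
snap('wrist','w1.png'); o=robot.get_obs(); print(o['clock'],o['eef_pos'],o['q'],Ro.from_rotvec(o['ee_rot']).as_matrix().round(4).tolist(),o['grip_width'])
E
```

```text
1.2 [0.37900347 0.32309055 0.26305811] [ 5.01938919e-01 -1.19261643e-01  1.99177789e+00 -4.94615232e-05
  1.26955072e+00  5.64766742e-01] [[0.0628, 0.998, -0.0004], [0.998, -0.0628, -0.0003], [-0.0003, -0.0004, -1.0]] 0.05975458659627873
```

View pics/w1.png

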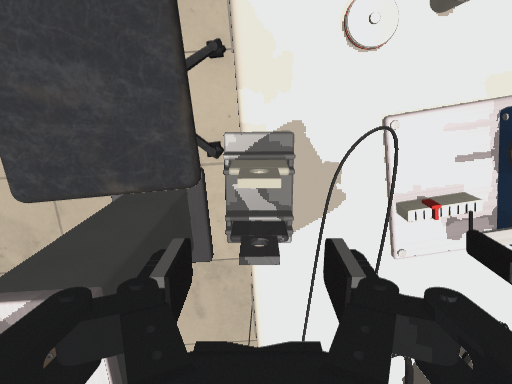

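```bash
python3 - <<'E'
from h import *
c=load('w1'); P=cloud(c); im=c['pixels'].astype(int)
for nm,(r0,r1,c0,c1) in dict(white=(120,215,210,310),grey=(215,280,210,310)).items():
    q=P[r0:r1,c0:c1].reshape(-1,3)
    t=q[(q[:,2]>.112)&(q[:,2]<.124)]
    r=cv2.minAreaRect((t[:,:2]*1000).astype(np.float32)); print(nm,len(t),r,t.mean(0).round(4))
    s=q[(q[:,2]>.066)&(q[:,2]<.074)]
    if len(s)>5: print('shoulder',cv2.minAreaRect((s[:,:2]*1000).astype(np.float32)),s.mean(0).round(4))
q=P[110:260,215:300].reshape(-1,3); t=q[abs(q[:,2]-.032)<.003]
print('rack',cv2.minAreaRect((t[:,:2]*1000).astype(np.float32)))
a=cv2.resize(c['pixels'][120:280,180:340],None,fx=3.5,fy=3.5,interpolation=cv2.INTER_CUBIC)[:,:,::-1]; cv2.imwrite('pics/z3.png',a)
E
```

```text
white 478 ((380.0655212402344, 327.2382507324219), (8.16185474395752, 35.70964050292969), 86.2412109375) [0.3801 0.3276 0.1176]
shoulder ((380.1042175292969, 327.37127685546875), (7.106677532196045, 59.23137664794922), 86.11236572265625) [0.3798 0.3284 0.0694]
grey 465 ((375.7638244628906, 257.3015441894531), (8.905866622924805, 35.58932113647461), 86.7505111694336) [0.3759 0.2581 0.1173]
shoulder ((375.9208679199219, 257.68804931640625), (7.759057521820068, 59.42603302001953), 86.81050872802734) [0.376  0.2592 0.0693]
rack ((378.13336181640625, 292.0685729980469), (91.9202880859375, 77.30128479003906), 86.27531433105469)
```

View pics/z3.png

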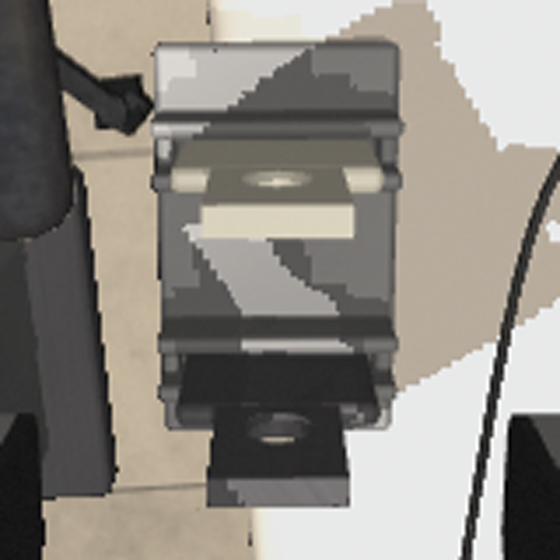

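The white plate sits at (0.380, 0.3275) with its yaw about -3.8°, close to the tool's alignment. Next I descend and grip.

play_rows(travel=[[0.0045,0.001,0.03],[0.0045,0.001,0.06],[0.0045,0.001,0.09],[0.0045,0.001,0.12],[0.0045,0.001,0.14],[0.0045,0.001,0.15],[0.0045,0.001,0.16],[0.0045,0.001,0.16],[0.0045,0.001,0.16],[0.0045,0.001,0.16],[0.0045,0.001,0.16],[0.0045,0.001,0.16]], delta_rot=[[0,0,0.2],[0,0,0.2],[0,0,0.2],[0,0,0.2],[0,0,0.2],[0,0,0.2],[0,0,0.2],[0,0,0.2],[0,0,0.2],[0,0,0.2],[0,0,0.2],[0,0,0.2]], claw=[0.06,0.06,0.06,0.06,0.06,0.06,0.06,0.06,0.03,0.03,0.03,0.03], squeeze=50)

```text
clock: 2.2
eef_pos: [0.3815, 0.3284, 0.105]
ee_rot: [2.295, 2.144, 0.005]
contact_force: [-0.4, 0.2, 2.4]
grip_width: 0.0354
```

```bash
python3 - <<'E'
from h import *
o=robot.get_obs(); print(o['clock'],o['eef_pos'],o['grip_width'],o['contact_force'])
snap('side','d2.png'); snap('wrist','w2.png')
E
```

```text
2.2 [0.38146402 0.3283748  0.10497325] 0.035413464312429484 [-0.37484798  0.24345388  2.43728651]
```

View pics/d2.png

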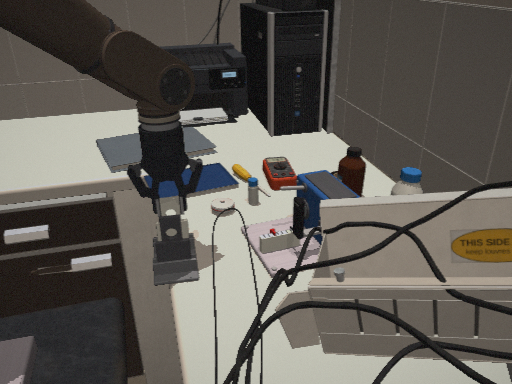

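play_rows(travel=[[0,0,-0.005],[0,0,-0.015],[0,0,-0.03],[0,0,-0.06],[0,0,-0.09],[0,0,-0.115],[0,0,-0.12],[0,0,-0.12]], delta_rot=[[0,0,0],[0,0,0],[0,0,0],[0,0,0],[0,0,0],[0,0,0],[0,0,0],[0,0,0]], claw=[0.03,0.03,0.03,0.03,0.03,0.03,0.03,0.03])

```text
clock: 2.97
eef_pos: [0.3814, 0.3283, 0.2261]
ee_rot: [2.295, 2.144, 0.008]
contact_force: [-0.7, 0.4, -1.2]
grip_width: 0.0352
```

```bash
python3 - <<'E'
from h import *
s=load('scene0'); d=load('side0')
print('tip',tri(s,(271.5,163.1),d,(280.8,188)),'root',tri(s,(283.5,152.7),d,(305,187.5)))
o=robot.get_obs(); print(o['clock'],o['eef_pos'],o['grip_width'],o['contact_force'],Ro.from_rotvec(o['ee_rot']).as_matrix().round(4).tolist())
c=snap('side','d3.png'); cv2.imwrite('pics/z4.png',cv2.resize(c['pixels'][60:300,90:390],None,fx=2.5,fy=2.5)[:,:,::-1])
E
```

```text
tip [0.59421873 0.31657576 0.11416091] root [0.64527629 0.31887664 0.10763193]
2.9667 [0.38140012 0.32831741 0.22612701] 0.035223236254133074 [-0.71176781  0.41354246 -1.1947836 ] [[0.0681, 0.9977, 0.0047], [0.9977, -0.0681, 0.0025], [0.0028, 0.0045, -1.0]]
```

View pics/z4.png

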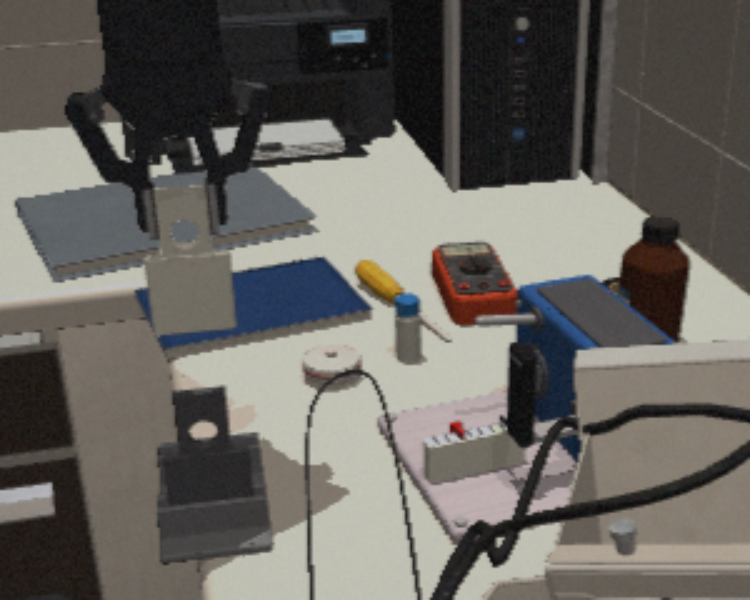

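The plate is lifted clear of the rack. The peg runs from tip (0.594,0.317,0.114) to root (0.645,0.319,0.108). I'll carry the plate to just in front of it.

play_rows(travel=[[-0.001,0.015,0],[-0.001,0.03,0],[-0.001,0.045,0],[-0.002,0.06,0],[-0.002,0.075,0],[-0.002,0.09,0],[-0.003,0.105,0],[-0.003,0.12,0],[-0.003,0.135,0],[-0.004,0.15,0],[-0.004,0.165,0],[-0.005,0.178,0]], delta_rot=[[0,0,-6],[0,0,-13],[0,0,-20],[0,0,-27],[0,0,-34],[0,0,-41],[0,0,-48],[0,0,-55],[0,0,-62],[0,0,-69],[0,0,-76],[0,0,-83]], claw=[0.03,0.03,0.03,0.03,0.03,0.03,0.03,0.03,0.03,0.03,0.03,0.03])

```text
clock: 4.02
eef_pos: [0.5571, 0.3099, 0.2197]
ee_rot: [-0.289, -3.123, 0.004]
contact_force: [-0.7, -0.4, -0.9]
grip_width: 0.0349
```

play_rows(travel=[[0,0,0],[0,0,0],[0,0,0],[0,0,0],[0,0,0]], delta_rot=[[0,0,-6],[0,0,-12],[0,0,-17],[0,0,-17],[0,0,-17]], claw=[0.03,0.03,0.03,0.03,0.03])

```text
clock: 4.43
eef_pos: [0.5566, 0.3102, 0.2206]
ee_rot: [0.163, -3.133, 0.002]
contact_force: [-0.0, -0.4, -1.2]
grip_width: 0.035
```

```bash
python3 - <<'E'
from h import *
o=robot.get_obs(); print(o['clock'],o['eef_pos'],o['grip_width'],o['contact_force'],Ro.from_rotvec(o['ee_rot']).as_matrix().round(4).tolist())
c=snap('side','d4.png'); cv2.imwrite('pics/z5.png',cv2.resize(c['pixels'][60:300,190:390],None,fx=2.5,fy=2.5)[:,:,::-1])
c=snap('wrist','w4.png');c=snap('scene','s4.png');cv2.imwrite('pics/z6.png',cv2.resize(c['pixels'][75:235,200:360],None,fx=3.7,fy=3.7)[:,:,::-1])
E
```

```text
4.4333 [0.5565736  0.31016717 0.22058444] 0.03502259828405861 [-0.00972676 -0.42018031 -1.21120157] [[-0.9946, -0.1038, -0.0043], [-0.1037, 0.9946, -0.0016], [0.0044, -0.0012, -1.0]]
```

View pics/z5.png

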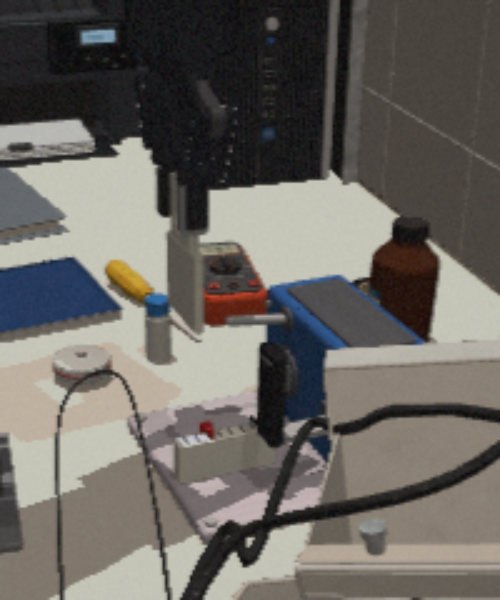

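View pics/z6.png

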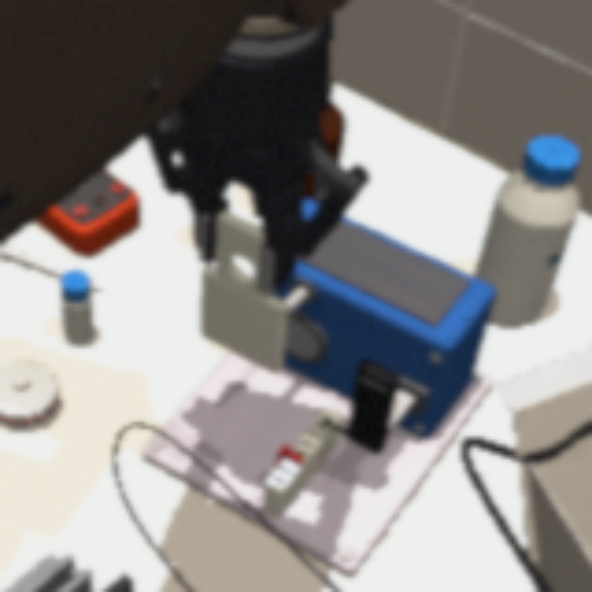

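View pics/w4.png

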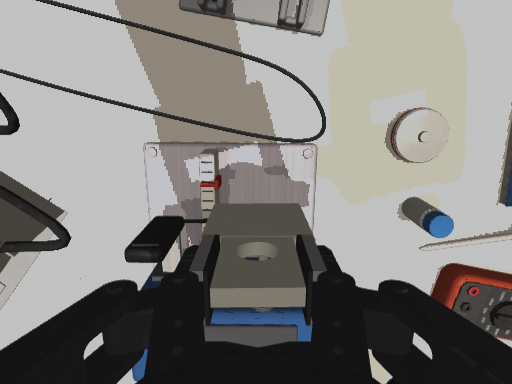

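```bash
python3 - <<'E'
from h import *
yaw=0.1045
Rs=np.array([[np.cos(yaw),np.sin(yaw)],[-np.sin(yaw),np.cos(yaw)]])
w=load('w4'); P=cloud(w); im=w['pixels'].astype(int)
sub=P[200:310,200:320].reshape(-1,3)
f=sub[(sub[:,2]>.14)&(sub[:,2]<.225)&(abs(sub[:,0]-.555)<.03)]
print('plate',len(f),f.min(0),f.max(0))
A=np.c_[f[:,1:],np.ones(len(f))]; g=np.ones(len(f),bool)
for _ in range(5):
    k=np.linalg.lstsq(A[g],f[g,0],rcond=None)[0]; g=abs(f[:,0]-A@k)<.002
print('face x=ay+bz+c',k,g.sum())
t=f[g&(f[:,2]>.19)]; print('tab y',t[:,1].min(),t[:,1].max(),'top z',sub[(sub[:,0]<.57)&(sub[:,0]>.54)][:,2].max())
# side: plate edges & peg
a=cv2.resize(w['pixels'][190:330,190:330],None,fx=4.2,fy=4.2,interpolation=cv2.INTER_CUBIC)[:,:,::-1]; cv2.imwrite('pics/z7.png',a)
# tool-relative
# mark, pointer, handle
red=(im[...,0]>120)&(im[...,1]<50)&(im[...,2]<60); red[:150]=0; red[200:]=0; red[:,:190]=0;red[:,230:]=0
v,u=np.nonzero(red); print('red px',u.mean(),v.mean(),len(u),u.min(),u.max(),v.min(),v.max(),onz(w,u.mean(),v.mean(),.050),np.median(P[red],axis=0))
h=P[210:270,120:190].reshape(-1,3); h=h[abs(h[:,2]-.13)<.004]; print('handle',len(h),cv2.minAreaRect((h[:,:2]*1000).astype(np.float32)))
E
```

```text
plate 6698 [0.54248662 0.28058597 0.14003864] [0.5624717  0.33919938 0.22499969]
face x=ay+bz+c [-0.1074665   0.00157734  0.58723312] 5423
tab y 0.29212411556007667 0.3279241584243674 top z 0.2691181465514952
red px 210.9344262295082 184.59016393442624 61 200 217 181 189 [0.56421013 0.26842183 0.05      ] [0.56381327 0.27047673 0.05199241]
handle 591 ((600.0347900390625, 233.93272399902344), (12.305768966674805, 27.677303314208984), 4.755497932434082)
```

View pics/z7.png

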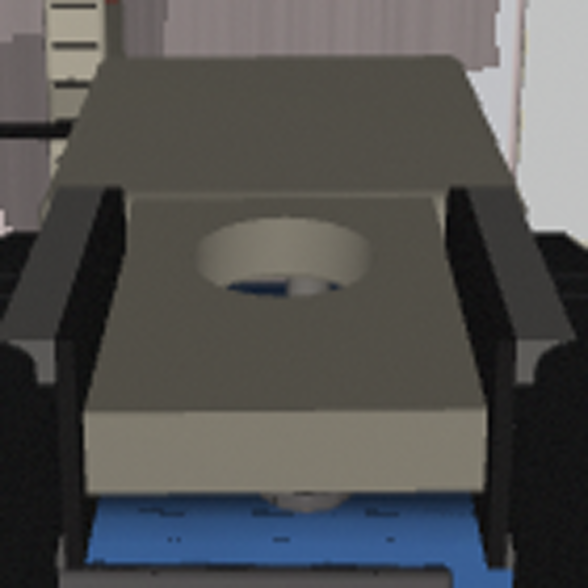

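```bash
python3 - <<'E'
from h import *
yaw=0.105; xs=np.array([np.cos(yaw),np.sin(yaw)]); ys=np.array([-xs[1],xs[0]])
w=load('w4'); P=cloud(w)
o,d=ray(w,257.4,251.4); k=np.array([-0.10747,0.00158,0.58723])
n=np.array([1,-k[0],-k[1]]); s=(k[2]-n@o)/(n@d); e=o+s*d; print('eye front',e)
eye=e+.004*np.array([xs[0],xs[1],0]); print('eye',eye)
for u in range(250,276,2):
    print(u,[tuple(dep(w,u,v).round(3)) for v in (257,258,259,308,310)])
E
```

```text
eye front [0.55421374 0.31020571 0.20351202]
eye [0.55819171 0.31062494 0.20351202]
250 [(np.float64(0.49), np.float64(0.304), np.float64(0.342)), (np.float64(0.648), np.float64(0.311), np.float64(0.019)), (np.float64(0.648), np.float64(0.311), np.float64(0.022)), (np.float64(0.647), np.float64(0.314), np.float64(0.11)), (np.float64(0.648), np.float64(0.314), np.float64(0.111))]
252 [(np.float64(0.647), np.float64(0.313), np.float64(0.017)), (np.float64(0.646), np.float64(0.313), np.float64(0.022)), (np.float64(0.647), np.float64(0.313), np.float64(0.023)), (np.float64(0.647), np.float64(0.315), np.float64(0.11)), (np.float64(0.647), np.float64(0.315), np.float64(0.112))]
254 [(np.float64(0.647), np.float64(0.316), np.float64(0.017)), (np.float64(0.647), np.float64(0.316), np.float64(0.021)), (np.float64(0.646), np.float64(0.316), np.float64(0.024)), (np.float64(0.645), np.float64(0.317), np.float64(0.112)), (np.float64(0.647), np.float64(0.317), np.float64(0.113))]
256 [(np.float64(0.647), np.float64(0.318), np.float64(0.018)), (np.float64(0.646), np.float64(0.318), np.float64(0.021
[... 2153 characters left out ...]
0.644), np.float64(0.329), np.float64(0.113)), (np.float64(0.647), np.float64(0.33), np.float64(0.111))]
272 [(np.float64(0.56), np.float64(0.318), np.float64(0.195)), (np.float64(0.554), np.float64(0.317), np.float64(0.21)), (np.float64(0.553), np.float64(0.316), np.float64(0.211)), (np.float64(0.645), np.float64(0.331), np.float64(0.11)), (np.float64(0.647), np.float64(0.331), np.float64(0.111))]
274 [(np.float64(0.553), np.float64(0.317), np.float64(0.21)), (np.float64(0.553), np.float64(0.317), np.float64(0.211)), (np.float64(0.553), np.float64(0.317), np.float64(0.212)), (np.float64(0.645), np.float64(0.333), np.float64(0.109)), (np.float64(0.646), np.float64(0.333), np.float64(0.112))]
```

play_rows(travel=[[0,0.004,0.03],[0,0.004,0.06],[0,0.004,0.085],[0,0.004,0.093],[0,0.004,0.093],[0,0.004,0.093],[0,0.004,0.093]], delta_rot=[[0,0,0],[0,0,0],[0,0,0],[0,0,0],[0,0,0],[0,0,0],[0,0,0]], claw=[0.03,0.03,0.03,0.03,0.03,0.03,0.03])

```text
clock: 5.17
eef_pos: [0.5586, 0.3151, 0.1327]
ee_rot: [-0.166, 3.133, 0.002]
contact_force: [0.6, 0.2, -0.7]
grip_width: 0.0351
```

```bash
python3 - <<'E'
from h import *
o=robot.get_obs(); print(o['clock'],o['eef_pos'],o['grip_width'],o['contact_force'],Ro.from_rotvec(o['ee_rot']).as_matrix().round(4).tolist())
c=snap('side','d5.png'); cv2.imwrite('pics/z8.png',cv2.resize(c['pixels'][130:270,220:370],None,fx=4,fy=4)[:,:,::-1])
c=snap('scene','s5.png');cv2.imwrite('pics/z9.png',cv2.resize(c['pixels'][95:225,210:340],None,fx=4.5,fy=4.5)[:,:,::-1])
snap('wrist','w5.png')
E
```

```text
5.1667 [0.55862    0.31514479 0.13272611] 0.035075165846394474 [ 0.6188362   0.17475095 -0.71568158] [[-0.9944, -0.1059, 0.0037], [-0.1059, 0.9944, 0.0014], [-0.0038, 0.001, -1.0]]
```

View pics/z8.png

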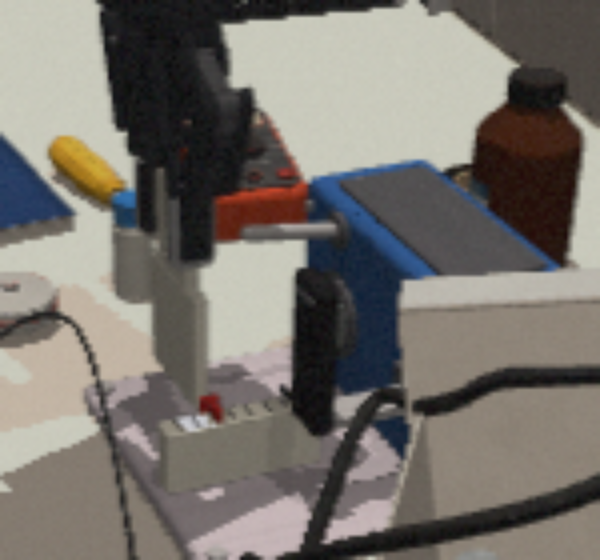

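View pics/z9.png

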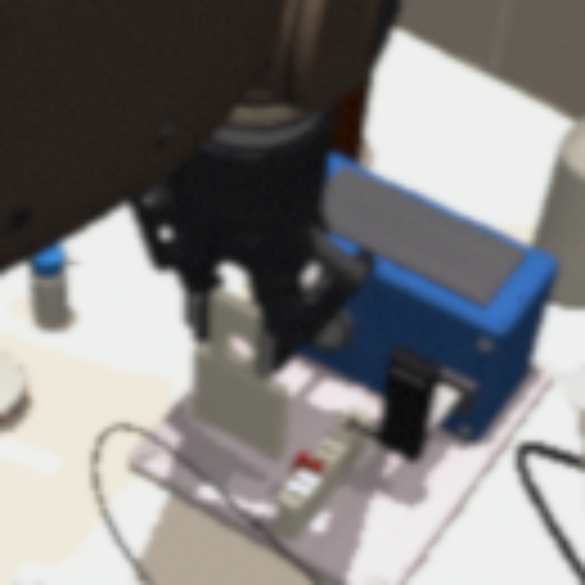

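View pics/w5.png

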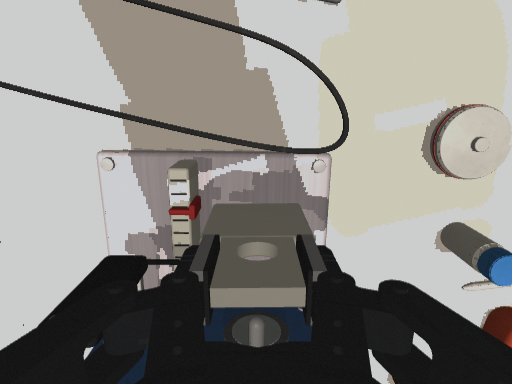

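The peg shows at (257,330) in the wrist view, in line with the plate's centre. The height is within clearance. I'll settle, then slide on.

play_rows(travel=[[0,0,0],[0,0,0],[0,0,0]], delta_rot=[[0,0,0],[0,0,0],[0,0,0]], claw=[0.03,0.03,0.03])

```text
clock: 5.57
eef_pos: [0.5574, 0.3147, 0.1308]
ee_rot: [-0.167, 3.136, 0.0]
contact_force: [-0.4, -0.1, -1.8]
grip_width: 0.0351
```

```bash
python3 - <<'E'
from h import *
o=robot.get_obs(); print(o['clock'],o['eef_pos'],o['contact_force'])
w=snap('wrist','w6.png'); P=cloud(w)
sub=P[230:310,200:320].reshape(-1,3)
t=sub[(abs(sub[:,0]-.558)<.03)]; print('top z', np.percentile(t[:,2],[90,95,98]))
q=P[310:350,240:275].reshape(-1,3); q=q[(q[:,0]<.64)&(q[:,2]>.09)&(q[:,0]>.585)]; print(len(q),q.min(0),q.max(0))
E
```

```text
5.5667 [0.55738253 0.31467972 0.13083732] [-0.41789699 -0.14000754 -1.84118107]
top z [0.14548068 0.14756149 0.15225184]
401 [0.59190028 0.3148685  0.10997851] [0.60752456 0.32326718 0.1167951 ]
```

play_rows(travel=[[-0.01,0,0.001],[-0.02,0,0.001],[-0.03,0,0.001],[-0.04,0,0.002],[-0.048,0,0.003],[-0.056,0,0.003],[-0.062,0,0.003],[-0.062,0,0.003],[-0.062,0,0.003],[-0.062,0,0.003]], delta_rot=[[0,0,0],[0,0,0],[0,0,0],[0,0,0],[0,0,0],[0,0,0],[0,0,0],[0,0,0],[0,0,0],[0,0,0]], claw=[0.03,0.03,0.03,0.03,0.03,0.03,0.03,0.03,0.03,0.03])

```text
clock: 6.45
eef_pos: [0.6186, 0.3212, 0.1271]
ee_rot: [0.167, -3.136, 0.0]
contact_force: [-0.8, -0.5, -1.4]
grip_width: 0.0352
```

```bash
python3 - <<'E'
from h import *
o=robot.get_obs(); print(o['clock'],o['eef_pos'],o['grip_width'],o['contact_force'])
c=snap('side','d7.png'); cv2.imwrite('pics/z10.png',cv2.resize(c['pixels'][130:270,220:370],None,fx=4,fy=4)[:,:,::-1])
c=snap('wrist','w7.png'); cv2.imwrite('pics/z11.png',cv2.resize(c['pixels'][180:340,170:340],None,fx=3.5,fy=3.5)[:,:,::-1])
E
```

```text
6.45 [0.61855906 0.32117392 0.12712009] 0.03524813695411981 [-0.75317272 -0.50800254 -1.3575406 ]
```

View pics/z10.png

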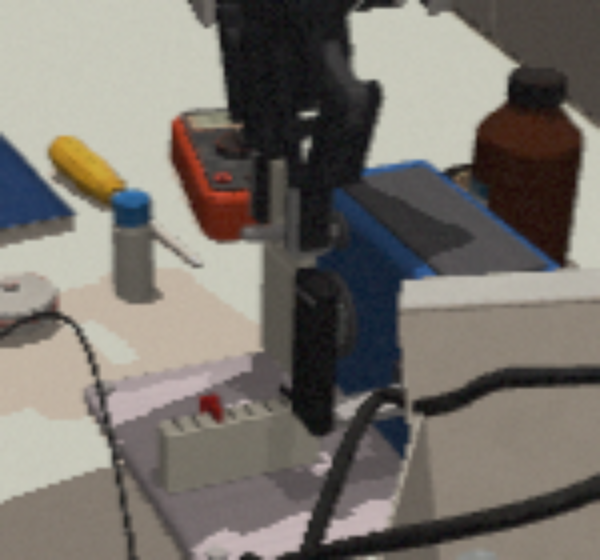

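View pics/z11.png

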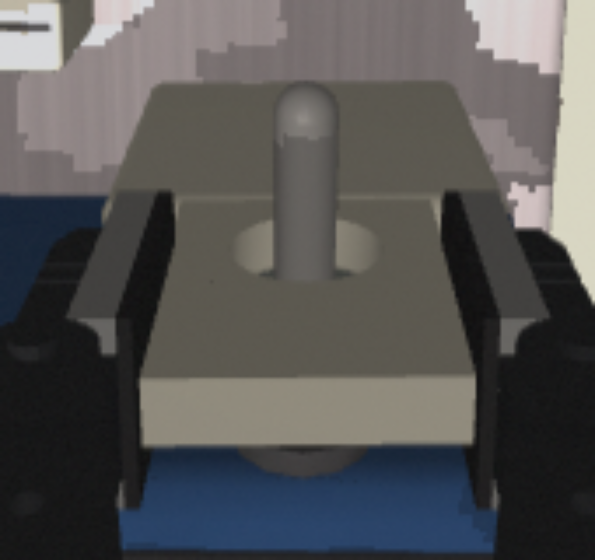

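The peg is through the hole and centred. I'll lower the plate onto it and watch the force.

play_rows(travel=[[0,0,0.002],[0,0,0.004],[0,0,0.006],[0,0,0.007],[0,0,0.007],[0,0,0.007]], delta_rot=[[0,0,0],[0,0,0],[0,0,0],[0,0,0],[0,0,0],[0,0,0]], claw=[0.03,0.03,0.03,0.03,0.03,0.03])

```text
clock: 7.05
eef_pos: [0.619, 0.3214, 0.1215]
ee_rot: [-0.167, 3.137, 0.0]
contact_force: [-2.5, -1.1, 4.5]
grip_width: 0.0353
```

```bash
python3 - <<'E'
from h import *
o=robot.get_obs(); print(o['clock'],o['eef_pos'],o['grip_width'],o['contact_force'])
c=snap('wrist','w8.png'); cv2.imwrite('pics/z12.png',cv2.resize(c['pixels'][180:340,170:340],None,fx=3.5,fy=3.5)[:,:,::-1])
E
```

```text
7.05 [0.61899662 0.32137064 0.1214548 ] 0.03531628939498437 [-2.49737377 -1.06752694  4.53400612]
```

View pics/z12.png

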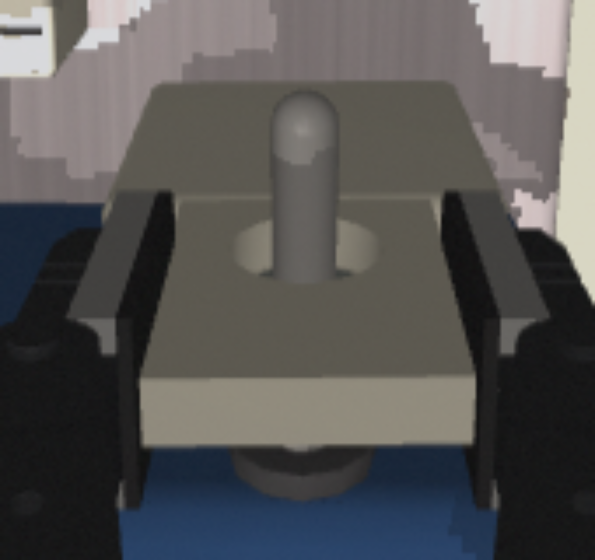

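Contact is about 6 N upward, so the plate rests on the peg. I'll open gently and retreat straight up.

play_rows(travel=[[0,0,0],[0,0,0],[0,0,0],[0,0,0],[0,0,-0.005],[0,0,-0.02],[0,0,-0.05],[0,0,-0.08],[0,0,-0.1],[0,0,-0.1],[0,0,-0.1]], delta_rot=[[0,0,0],[0,0,0],[0,0,0],[0,0,0],[0,0,0],[0,0,0],[0,0,0],[0,0,0],[0,0,0],[0,0,0],[0,0,0]], claw=[0.04,0.046,0.05,0.052,0.052,0.052,0.052,0.052,0.052,0.052,0.052])

```text
clock: 8.02
eef_pos: [0.6201, 0.3216, 0.2241]
ee_rot: [-0.167, 3.131, 0.003]
contact_force: [-1.1, -0.1, -0.4]
grip_width: 0.0523
```

```bash
python3 - <<'E'
from h import *
o=robot.get_obs(); print(o['clock'],o['eef_pos'],o['grip_width'],o['contact_force'],Ro.from_rotvec(o['ee_rot']).as_matrix().round(4).tolist())
c=snap('side','d9.png'); cv2.imwrite('pics/z13.png',cv2.resize(c['pixels'][130:270,220:370],None,fx=4,fy=4)[:,:,::-1])
w=snap('wrist','w9.png'); P=cloud(w)
h=P.reshape(-1,3); h=h[(abs(h[:,2]-.13)<.003)&(abs(h[:,0]-.6)<.03)&(abs(h[:,1]-.233)<.03)]; print('handle',len(h),cv2.minAreaRect((h[:,:2]*1000).astype(np.float32)),h.mean(0))
E
```

```text
8.0167 [0.62007141 0.32161907 0.22409376] 0.052337063917724504 [-1.0752994  -0.14270299 -0.38483634] [[-0.9943, -0.1061, 0.0056], [-0.1061, 0.9944, 0.0019], [-0.0058, 0.0013, -1.0]]
handle 668 ((600.324951171875, 234.22438049316406), (11.404354095458984, 27.30704116821289), 5.798366546630859) [0.60005335 0.23441306 0.12935   ]
```

View pics/z13.png

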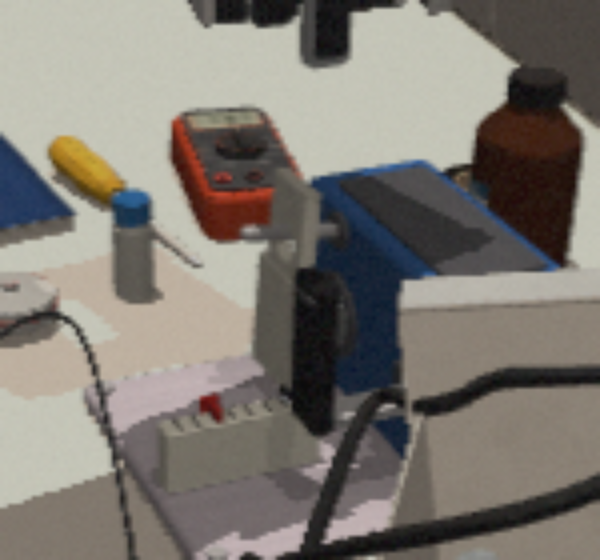

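View pics/w9.png

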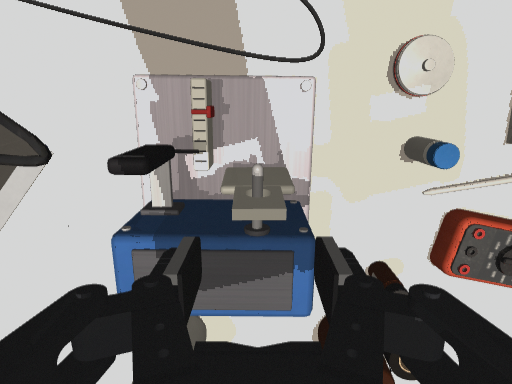

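```bash
cat > m.py <<'E'
from h import *
yaw=0.106; xs=np.array([np.cos(yaw),np.sin(yaw)]); ys=np.array([-xs[1],xs[0]])
def mark(c,box):
    P=cloud(c); im=c['pixels'].astype(int)
    r=(im[...,0]>90)&(im[...,0]>2.2*im[...,1])&(im[...,0]>2.2*im[...,2])
    b=np.zeros_like(r); b[box[0]:box[1],box[2]:box[3]]=1; r&=b
    q=P[r]; t=q[q[:,2]>np.percentile(q[:,2],50)-.0]
    X=q[:,:2]@xs; Y=q[:,:2]@ys
    v,u=np.nonzero(r)
    print('mark n',len(q),'px',u.mean(),v.mean(),'x_st range',X.min(),X.max(),'med',np.median(X),'ymed',np.median(Y),'z',q[:,2].min(),q[:,2].max())
    g=q[:,2]>.050; print('  top',g.sum(),X[g].min() if g.any() else 0,X[g].max() if g.any() else 0, np.median(X[g]) if g.any() else 0)
def blackpts(c,box,zlo,zhi,thr=60):
    P=cloud(c); im=c['pixels'].astype(int)
    r=(im.max(-1)<thr)&(P[...,2]>zlo)&(P[...,2]<zhi)
    b=np.zeros_like(r); b[box[0]:box[1],box[2]:box[3]]=1; r&=b
    v,u=np.nonzero(r); return u,v,P[r]
E
python3 - <<'E'
from m import *
w=load('w9'); mark(w,(95,125,185,225))
print('handle xst',np.array([.6003,.2342])@xs)
u,v,q=blackpts(w,(140,165,180,212),.0,.2,90)
for a,b,c in zip(u,v,q): print(a,b,(c[:2]@xs).round(4),(c[:2]@ys).round(4),c[2].round(4))
cv2.imwrite('pics/z14.png',cv2.resize(w['pixels'][70:230,100:300],None,fx=4,fy=4,interpolation=cv2.INTER_CUBIC)[:,:,::-1])
E
```

```text
mark n 111 px 202.99099099099098 111.49549549549549 x_st range 0.5846929079595699 0.5938218592534936 med 0.5888246000704076 ymed 0.20929621029594214 z 0.04987011622741888 0.05350976279513521
  top 110 0.5846929079595699 0.5938218592534936 0.5892014344015255
handle xst 0.6217094079742262
197 140 0.6137 0.2006 0.0472
198 140 0.6138 0.2013 0.0464
199 140 0.6139 0.202 0.0452
208 140 0.6141 0.2097 0.0435
209 140 0.6147 0.2099 0.0384
210 140 0.6154 0.2098 0.0317
211 140 0.6161 0.2098 0.0249
194 141 0.6148 0.1974 0.0449
195 141 0.6146 0.1987 0.047
196 141 0.6146 0.1995 0.0467
197 141 0.6147 0.2003 0.0462
198 141 0.6146 0.2014 0.0471
199 141 0.6148 0.2019 0.0451
200 141 0.6147 0.2031 0.0466
201 141 0.6147 0.2039 0.0465
202 141 0.6146 0.2049 0.0471
203 141 0.6147 0.2056 0.0461
204 141 0.6146 0.2067 0.0475
205 141 0.6146 0.2075 0.0469
208 141 0.6148 0.21 0.0454
209 141 0.6157 0.2097 0.0374
210 141 0.6164 0.2097 0.0309
211 141 0.6171 0.2097 0.0244
208 142 0.6159 0.2096 0.0434
209 142 0.6164 0.2099 0.0393
210 142 0.6174 0.2095 0.0302
211 142 0.6181 0.2096 0.0245
208 143 0.6167 0.2097 0.0442
209 
[... 3405 characters left out ...]
.1853 0.0109
190 153 0.6303 0.1865 0.0123
191 153 0.6304 0.1874 0.0118
192 153 0.6302 0.1887 0.0132
210 153 0.627 0.2098 0.0348
211 153 0.6281 0.2097 0.0277
210 154 0.6279 0.2098 0.0351
211 154 0.629 0.2097 0.0282
211 155 0.63 0.2096 0.0273
211 156 0.6311 0.2095 0.027
211 157 0.632 0.2095 0.0272
211 158 0.6331 0.2093 0.0263
211 159 0.6338 0.2095 0.0281
202 161 0.6325 0.2041 0.0469
203 161 0.6327 0.2048 0.0458
204 161 0.6324 0.206 0.0475
205 161 0.6326 0.2066 0.0461
209 161 0.6333 0.2096 0.0421
211 161 0.6354 0.2097 0.0299
209 162 0.6341 0.2097 0.0429
210 162 0.6352 0.2097 0.0362
211 162 0.6366 0.2095 0.0287
209 163 0.635 0.2097 0.0428
211 163 0.6375 0.2094 0.0286
209 164 0.6362 0.2094 0.0415
```

View pics/z14.png

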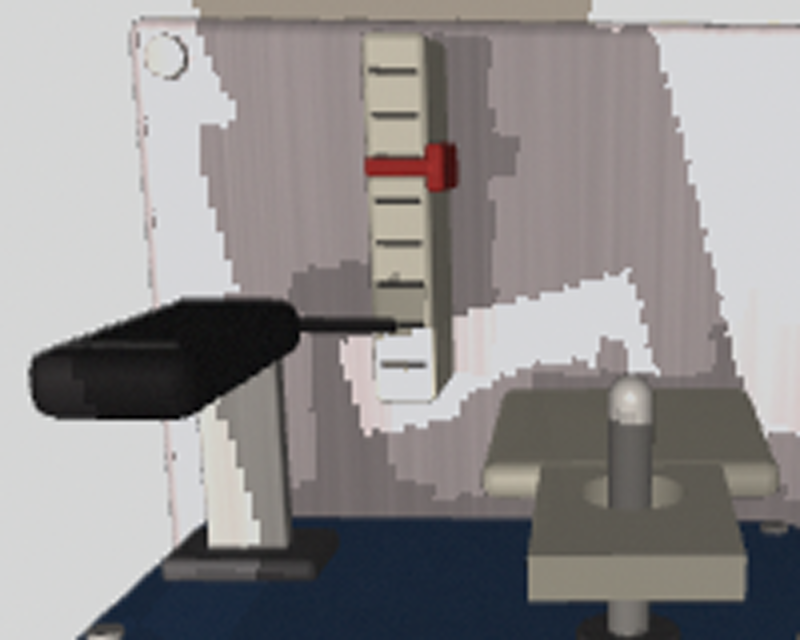

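```bash
python3 - <<'E'
from m import *
for f in('w9','d9','scene0'):
    P=cloud(load(f)).reshape(-1,3); m=(P[:,0]>.48)&(P[:,0]<.72)&(P[:,1]>.05)&(P[:,1]<.205)&(P[:,2]>.04)&(P[:,2]<.35)
    q=P[m]; print(f,len(q)); 
    if len(q):
        for lo in np.arange(.05,.205,.02):
            s=q[(q[:,1]>=lo)&(q[:,1]<lo+.02)]
            if len(s): print('  y',lo.round(2),len(s),'x',s[:,0].min().round(3),s[:,0].max().round(3),'z',np.percentile(s[:,2],[5,50,95,100]).round(3))
w=load('w9'); P=cloud(w); im=w['pixels'].astype(int)
r=(im[...,0]>90)&(im[...,0]>2.2*im[...,1]); r[:95]=0;r[125:]=0;r[:,:188]=0;r[:,203:]=0
print('bar',r.sum(),(P[r][:,:2]@xs).mean(),(P[r][:,:2]@ys).mean(),P[r][:,2].mean())
o=robot.get_obs();T=Ro.from_rotvec(o['ee_rot']).as_matrix(); print(T.T@(np.array([.6003,.2343,.111])-o['eef_pos']),o['eef_pos'])
E
```

```text
w9 2186
  y 0.07 27 x 0.601 0.644 z [0.04  0.043 0.048 0.049]
  y 0.09 195 x 0.602 0.636 z [0.041 0.049 0.064 0.069]
  y 0.11 362 x 0.491 0.618 z [0.042 0.061 0.084 0.089]
  y 0.13 455 x 0.492 0.615 z [0.043 0.108 0.121 0.122]
  y 0.15 932 x 0.495 0.611 z [0.046 0.109 0.118 0.122]
  y 0.17 128 x 0.498 0.606 z [0.046 0.048 0.107 0.11 ]
  y 0.19 87 x 0.501 0.506 z [0.048 0.049 0.05  0.051]
d9 7607
  y 0.05 1436 x 0.48 0.72 z [0.073 0.106 0.161 0.179]
  y 0.07 2002 x 0.486 0.72 z [0.065 0.123 0.182 0.189]
  y 0.09 2135 x 0.487 0.72 z [0.064 0.128 0.183 0.189]
  y 0.11 1383 x 0.49 0.698 z [0.089 0.138 0.177 0.183]
  y 0.13 511 x 0.493 0.666 z [0.107 0.157 0.172 0.176]
  y 0.15 109 x 0.496 0.63 z [0.046 0.111 0.167 0.168]
  y 0.17 19 x 0.499 0.504 z [0.046 0.048 0.05  0.051]
  y 0.19 12 x 0.502 0.506 z [0.048 0.05  0.052 0.052]
scene0 3764
  y 0.05 743 x 0.48 0.72 z [0.048 0.101 0.16  0.17 ]
  y 0.07 967 x 0.485 0.72 z [0.051 0.11  0.183 0.19 ]
  y 0.09 949 x 0.487 0.72 z [0.06  0.121 0.184 0.19 ]
  y 0.11 638 x 0.488 0.699 z [0.076 0.143 0.178 0.185]
  y 0.13 328 x 0.491 0.664 z [0.045 0.161 0.172 0.177]
  y 0.15 109 x 0.494 0.631 z [0.044 0.113 0.166 0.167]
  y 0.17 19 x 0.496 0.604 z [0.045 0.048 0.055 0.107]
  y 0.19 11 x 0.5 0.503 z [0.048 0.048 0.05  0.05 ]
bar 46 0.5891942595284683 0.20240763402029652 0.0520070911238832
[ 0.02705816 -0.08426086  0.10881713] [0.61838829 0.32100156 0.21976055]
```

The cables and box on the right rise to z≈0.17 at y≤0.17, so I'll pinch the handle along the pull, with the tool turned +90° and the camera on the plate's side.

play_rows(travel=[[0.002,-0.007,0],[0.004,-0.014,0],[0.006,-0.021,0],[0.009,-0.028,0],[0.011,-0.035,0],[0.013,-0.042,0],[0.016,-0.05,0],[0.018,-0.057,0],[0.02,-0.064,0],[0.022,-0.071,0],[0.025,-0.078,0],[0.027,-0.084,0]], delta_rot=[[0,0,6],[0,0,13],[0,0,20],[0,0,27],[0,0,34],[0,0,41],[0,0,48],[0,0,55],[0,0,62],[0,0,69],[0,0,76],[0,0,83]], claw=[0.045,0.04,0.036,0.034,0.034,0.034,0.034,0.034,0.034,0.034,0.034,0.034])

```text
clock: 9.12
eef_pos: [0.5997, 0.2341, 0.2178]
ee_rot: [-1.96, -2.452, 0.005]
contact_force: [0.7, -1.6, -0.3]
grip_width: 0.0338
```

play_rows(travel=[[0,0,0],[0,0,0],[0,0,0],[0,0,0]], delta_rot=[[0,0,5],[0,0,7],[0,0,7],[0,0,7]], claw=[0.034,0.034,0.034,0.034])

```text
clock: 9.45
eef_pos: [0.6002, 0.2346, 0.2185]
ee_rot: [-2.098, -2.336, 0.004]
contact_force: [-0.3, -0.0, 0.0]
grip_width: 0.0339
```

```bash
python3 - <<'E'
from m import *
o=robot.get_obs(); T=Ro.from_rotvec(o['ee_rot']).as_matrix(); print(o['clock'],o['eef_pos'],o['grip_width'],o['contact_force'],T.round(4).tolist())
w=snap('wrist','w10.png'); P=cloud(w)
h=P.reshape(-1,3); h=h[(abs(h[:,2]-.13)<.003)&(abs(h[:,0]-.6)<.03)&(abs(h[:,1]-.233)<.03)]; r=cv2.minAreaRect((h[:,:2]*1000).astype(np.float32)); print('handle',len(h),r)
print(T.T@(np.array([r[0][0]/1000,r[0][1]/1000,.111])-o['eef_pos']))
E
```

```text
9.45 [0.60017039 0.23457544 0.21854351] 0.03388226394787189 [-0.32254331 -0.02639161  0.04132274] [[-0.1071, 0.9942, -0.003], [0.9943, 0.1071, -0.0007], [-0.0003, -0.0031, -1.0]]
handle 611 ((600.4117431640625, 234.28030395507812), (11.382832527160645, 26.806602478027344), 6.507444381713867)
[-0.00028466  0.00054037  0.10754245]
```

View pics/w10.png

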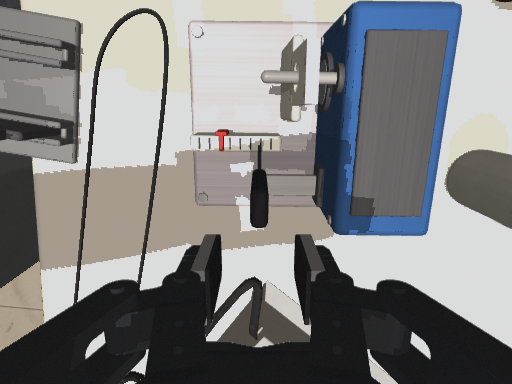

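The view is good. The handle is centred between the jaws, the pointer is at (260,148), the mark at (222,140), and the plate hangs on the peg at (293,77). Next I descend and close.

play_rows(travel=[[0,0,0.025],[0,0,0.05],[0,0,0.075],[0,0,0.09],[0,0,0.1],[0,0,0.107],[0,0,0.107],[0,0,0.107],[0,0,0.107],[0,0,0.107],[0,0,0.107],[0,0,0.107]], delta_rot=[[0,0,0],[0,0,0],[0,0,0],[0,0,0],[0,0,0],[0,0,0],[0,0,0],[0,0,0],[0,0,0],[0,0,0],[0,0,0],[0,0,0]], claw=[0.034,0.034,0.034,0.034,0.034,0.034,0.034,0.034,0.02,0.006,0.006,0.006], squeeze=60)

```text
clock: 10.5
eef_pos: [0.6008, 0.2349, 0.1151]
ee_rot: [-2.101, -2.335, 0.0]
contact_force: [-5.0, -0.8, 6.1]
grip_width: 0.0114
```

```bash
python3 - <<'E'
from m import *
o=robot.get_obs(); T=Ro.from_rotvec(o['ee_rot']).as_matrix(); print(o['clock'],o['eef_pos'],o['grip_width'],o['contact_force'])
w=snap('wrist','w11.png')
E
```

```text
10.5 [0.60084141 0.23493377 0.11512538] 0.011393085617674353 [-5.01999141 -0.79016455  6.07052732]
```

View pics/w11.png

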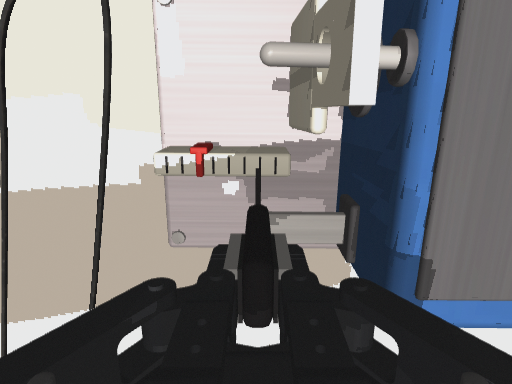

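Gripped at 11.4 mm opening. I'll pull 30 mm first and then measure.

play_rows(travel=[[0,-0.004,0],[0,-0.008,0],[0,-0.012,0],[0,-0.016,0],[0,-0.02,0],[0,-0.024,0],[0,-0.028,0],[0,-0.03,0],[0,-0.03,0],[0,-0.03,0],[0,-0.03,0]], delta_rot=[[0,0,0],[0,0,0],[0,0,0],[0,0,0],[0,0,0],[0,0,0],[0,0,0],[0,0,0],[0,0,0],[0,0,0],[0,0,0]], claw=[0.006,0.006,0.006,0.006,0.006,0.006,0.006,0.006,0.006,0.006,0.006])

```text
clock: 11.47
eef_pos: [0.5726, 0.2322, 0.1151]
ee_rot: [2.099, 2.334, 0.007]
contact_force: [3.7, 1.4, 5.7]
grip_width: 0.011
```

```bash
cat > pm.py <<'E'
from m import *
def run(tag):
    o=robot.get_obs(); print(o['clock'],o['eef_pos'],o['grip_width'],o['contact_force'],'tcp xst',o['eef_pos'][:2]@xs)
    w=snap('wrist',tag+'.png'); P=cloud(w); im=w['pixels'].astype(int); X=P[...,:2]@xs; Y=P[...,:2]@ys
    near=(X>.56)&(X<.64)&(P[...,2]>.049)
    r=(im[...,0]>90)&(im[...,0]>2.2*im[...,1])&near&(P[...,2]>.0505)
    for lo in np.arange(.196,.214,.003):
        g=r&(Y>=lo)&(Y<lo+.003)
        if g.sum()>2: print('red y',lo.round(3),g.sum(),X[g].min().round(4),X[g].max().round(4),X[g].mean().round(4))
    k=(im.max(-1)<80)&near&(P[...,2]>.053)&(P[...,2]<.060)&(Y>.190)&(Y<.2035)
    print('pointer',k.sum(),X[k].min(),X[k].max(),X[k].mean(),P[k][:,2].mean(),'y',Y[k].min(),Y[k].max())
    vs,us=np.nonzero(k); print('px',us.min(),us.max(),vs.min(),vs.max())
    cv2.imwrite('pics/z_'+tag+'.png',cv2.resize(w['pixels'][110:260,140:340],None,fx=4,fy=4,interpolation=cv2.INTER_CUBIC)[:,:,::-1])
E
python3 -c "
import pm; pm.run('w12')"
```

```text
11.4667 [0.57258709 0.23217181 0.11513249] 0.011011048950473556 [3.67853111 1.42170812 5.71945612] tcp xst 0.5939374601798539
red y 0.196 12 0.5876 0.5905 0.589
red y 0.199 31 0.5876 0.5905 0.5891
red y 0.202 30 0.5876 0.5905 0.5891
red y 0.205 32 0.5877 0.5905 0.589
red y 0.208 32 0.5866 0.5922 0.5891
red y 0.211 100 0.5844 0.5939 0.5892
pointer 145 0.5926835242142676 0.5954915687472064 0.5940886018847293 0.056364915392941424 y 0.19009624512926837 0.2034275636711098
px 255 260 168 192
```

View pics/z_w12.png

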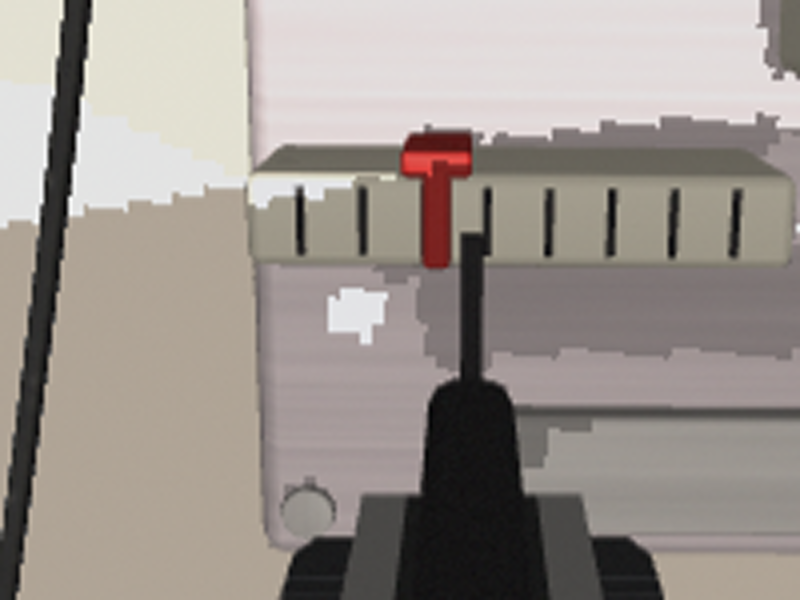

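The pointer reads 0.5940 and the mark 0.5891, so 4.9 mm remain.

play_rows(travel=[[0,-0.002,0],[0,-0.004,0],[0,-0.005,0],[0,-0.005,0],[0,-0.005,0],[0,-0.005,0],[0,-0.005,0]], delta_rot=[[0,0,0],[0,0,0],[0,0,0],[0,0,0],[0,0,0],[0,0,0],[0,0,0]], claw=[0.006,0.006,0.006,0.006,0.006,0.006,0.006])

```text
clock: 12.1
eef_pos: [0.5678, 0.2317, 0.1151]
ee_rot: [2.099, 2.334, 0.008]
contact_force: [4.8, 1.2, 5.2]
grip_width: 0.0116
```

```bash
python3 -c "
import pm; pm.run('w13')"
```

```text
12.1 [0.56781868 0.23167652 0.11514649] 0.011612945363845082 [4.80577144 1.23490523 5.20425821] tcp xst 0.5891434115980996
red y 0.199 5 0.5873 0.5874 0.5874
red y 0.202 28 0.5874 0.5907 0.5889
red y 0.205 34 0.5874 0.5907 0.5891
red y 0.208 34 0.5874 0.5907 0.5891
red y 0.211 97 0.5846 0.5935 0.589
pointer 143 0.5878855012193379 0.5907043647851589 0.5892789351368221 0.05632488599020257 y 0.19000310946825735 0.20335112264819158
px 255 260 168 192
```

View pics/z_w13.png

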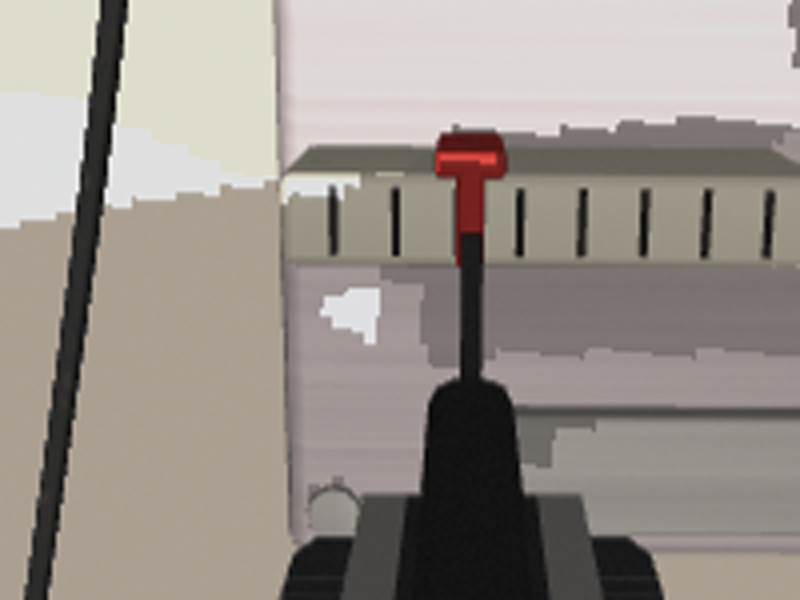

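The pointer (0.5893) and mark (0.5890) are level within 0.3 mm, and the mark hasn't moved. I'll hold briefly, then do a final check of everything.

play_rows(travel=[[0,0,0],[0,0,0],[0,0,0],[0,0,0],[0,0,0],[0,0,0],[0,0,0],[0,0,0]], delta_rot=[[0,0,0],[0,0,0],[0,0,0],[0,0,0],[0,0,0],[0,0,0],[0,0,0],[0,0,0]], claw=[0.006,0.006,0.006,0.006,0.006,0.006,0.006,0.006])

```text
clock: 12.82
eef_pos: [0.5678, 0.2317, 0.1151]
ee_rot: [2.099, 2.334, 0.008]
contact_force: [4.1, 2.3, 5.9]
grip_width: 0.0114
```

```bash
python3 -c "
import pm; pm.run('w14')
from h import *
c=snap('side','d14.png'); cv2.imwrite('pics/z15.png',cv2.resize(c['pixels'][110:300,130:370],None,fx=3,fy=3)[:,:,::-1])"
```

```text
12.8167 [0.56782725 0.23167821 0.11512465] 0.011406195283855553 [4.08568152 2.30045664 5.93222499] tcp xst 0.5891521136503821
red y 0.199 6 0.5874 0.5874 0.5874
red y 0.202 25 0.5874 0.5908 0.589
red y 0.205 37 0.5874 0.5908 0.5891
red y 0.208 35 0.5874 0.5919 0.5891
red y 0.211 96 0.5846 0.5936 0.5891
pointer 142 0.5878974521651813 0.5907174716675222 0.5892847898225825 0.05632102782918681 y 0.1902672274269234 0.20342365747036717
px 255 260 168 192
```

View pics/z15.png

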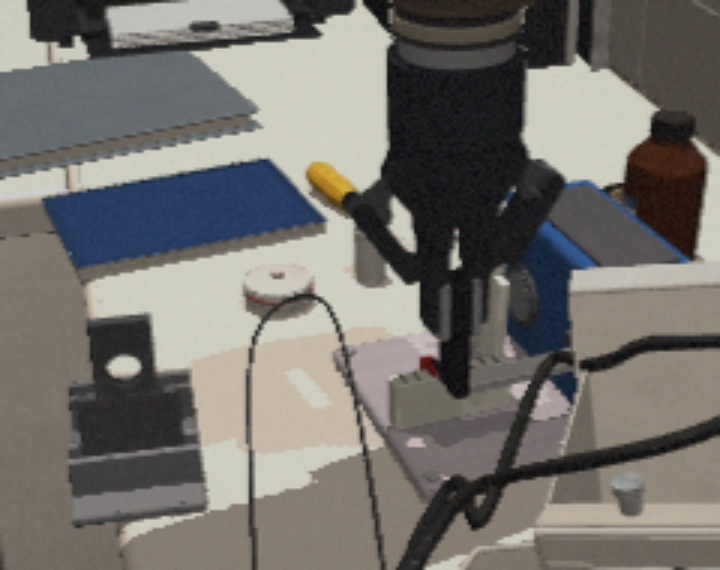

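View pics/w14.png

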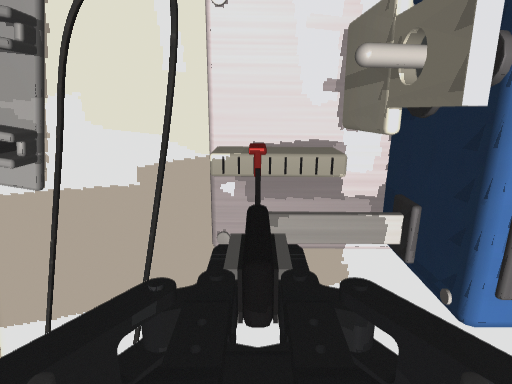

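Everything is steady. The plate hangs on the peg at about (400,55) in the wrist view, the pointer is on the mark at (258,168), and the grey plate, vial and cassette are where they were. I'm handing the job in.

```bash
python3 -c "
from station import robot
print(robot.finish_job())"
```

```text
the job is handed in; nothing more can be done
None
```

I hung the white plate on the peg and let go of it while the shutter was still shut. I then pulled the handle out about 33 mm and handed the job in at about 12.9 s with the handle still gripped, using 60 N of squeeze.

**Pointer and mark:** the last wrist picture put the pointer within 0.2–0.3 mm of the red mark, and this held steady over a 0.7 s hold. The mark stayed where it was measured before the pull (0.589 m along the pull direction).

**Other checks:** in the last pictures the white plate hung on the peg and the grey plate stood in its slot. The vial and cassette looked unmoved, though the gripper partly hid the vial, and I judged them by eye without measuring. The wrist force read about 7 N at the end. None of the checks failed or disagreed beyond 1–2 mm of calibration scatter.

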